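# Lock the arbor of a cutter-head setting stand

### The arm

A 7-joint arm with a two-finger parallel gripper is mounted at the origin on the work surface. World frame = base frame: x ahead of the robot, y to its left, z up, the work surface at z = 0. Lengths are in m, angles in rad, forces in N, time in s.
With the tool pointing down it reaches from about 0.4 to 0.875 m from the base axis. Payload 6.5 kg.
Tool frame: the origin (TCP) lies on the centre line of the jaws, within the pads' length; the fingertips stand arm.tips_ahead ahead of it and the grasp point (between the pads) lies 6 mm ahead of it (arm.tips_ahead is the distance from the TCP to the fingertips, in m); x points along the fingers, z is the direction in which the jaws open and shut, and the axes are right-handed (so a half turn about x gives the same grasp; the last joint's range is limited). The gripper opens to 88 mm and grips with 3 to 60 N. Pads are 18 mm wide; open, the fingers measure 123 mm over their backs; the gripper's body (75 mm by 187 mm) begins 45 mm behind the grasp point.
Start: joints at [1.242, 0.536, -0.004, 1.538, 0.003, 1.067, -0.071], TCP at [0.169, -0.628, 0.264] pointing down, gripper open.
Joint ranges: [-2.7, 2.7], [-0.37, 2.16], [-1.27, 1.26], [0.24, 2.4], [-1.31, 4.45], [0.19, 1.91], [-2.76, 2.76]. Speed limits (rad/s): [2.39, 2.39, 3.14, 3.14, 3.14, 3.14, 3.14].

### API

Orientations are given as a unit quaternion [x, y, z, w].
In Python, from workcell import arm, vision, finish_job gives the robot as it stands.
- The arm moves only by the tool drive_tool, never from a script. Its argument "deltas" is a list that holds one entry, the list of rows, each a list of 7 numbers: the shift along the tool's x, y, z in units of 25 mm (1.0 is 25 mm), then the turn, a rotation vector about the tool's x, y, z in rad, then the gripper's target within -1 to 1 (fully open at 1, half-way at 0, shut at -1). A call has 1 to 10 rows; each row shifts and turns the commanded pose from where the row before left it, along the tool's axes as they then stand; what a row does not reach is not made up. A row lasts 1/10 s, in which the tool goes at most 50 mm and 8.59 degrees, less where a joint would pass 70% of its speed; a pose out of reach is approached as far as the arm can. A call is refused whole if a number of a shift passes 1 or a number of a turn 0.15, either way. A call with a gripper value outside its range is refused whole. The fingers move at their own pace and stop on an object; "grip_force" is the grip in N (left out, the last holds). Time passes only in rows, so rows that do not move let the fingers close. It gives the time, the measured TCP pose, the force and the opening at its end, in the units of the state.
- arm.sense(): the state, without advancing time (a new reading comes with each control period).
- vision.read_camera(name): name is "scene" or "side" or "wrist"; returns a dict with "frame" (384x512x3 uint8, red, green, blue), "fx", "fy", "cx", "cy" (pixels), "R" (3x3) and "t" (3): a world point X has camera coordinates R X + t; the wrist camera has in their place "T_tool_cam" (4x4, takes a point from camera to tool coordinates, whose origin is the TCP and whose axes are the tool frame's). Camera axes: x right, y down, z forward; pixel columns grow to the right and rows downward; lengths in m; the calibration is good to about 2 mm. A picture is of the moment at which its call begins: read the wrist's pose just before it. There is no depth.
- finish_job(): hands the job in, once; it reports no verdict.
The state is a dict: "time_s": time; "joints": joint angles; "qvel": joint speeds; "joint_torque": joint torques, N m; "tool_pos": TCP position; "eef_rot": TCP orientation; "ft_force": force on the tool from outside, world axes, zero at the start; "moment": the same for the moment, N m; "opening": finger opening in m.
Only numpy, scipy, OpenCV 4.12 (cv2) and the standard library are available. Lean on these libraries where they do the work, as an engineer would, in place of code of your own. Each camera call takes 0.05 s, during which the arm holds its last target. There are 200 camera calls.

### The job

On the green setting stand, lock the arbor so that the knives of its cutter head can be changed: push the slotted lock disc round, for instance by its upright black handle, until the slot faces the lock bar, then push the bar by its end plate fully home into the slot, so that the plate rests against the guide block. Do it all with pushes of the fingertips or the outside of the fingers: do not grip, pinch or lift anything, not the handle or the bar either. Keep off the cutter head and its sharp knives, and leave the tools and parts that lie about where they are.

Things in the scene. Friction and masses are not known exactly. Their poses are not given: they have to be found in the camera images.
- stand: green cast stand fixed to the bench; base plate x -115..195, y +-105 mm, 18 mm thick. Origin on the vertical arbor axis at bench height; x points from the arbor along the lock bar to its end plate (about the robot's left), z up. Guide block of the bar: x 118..168, y +-29, top 84 mm (cap screws 88). Bare gauge boss at x 85, y -88, 34 mm wide, 48 mm high. Nothing else rises above the disc's level.
- lock_disc: steel disc, diameter 200, 12 mm thick, top 74 mm above the bench. Turns about the stand's z either way without stops; drag about 3 N at the handle; stays where left. Origin on the axis at its underside; its x axis points to its one radial slot: 30 mm deep, 20 mm wide at the rim, 15 at the floor, mouth flared to 30. Within 8 mm of the line, the pushed bar's tapered nose centres it.
- slot (a point): mid-mouth of the slot: on the disc's rim, 100 mm from the arbor axis, 74 mm above the bench
- handle (a point): top centre of the upright black handle on the disc, 85 mm from the arbor axis and opposite the slot; a fixed round grip 20 mm in diameter and 45 mm tall, from 74 to 119 mm above the bench
- cutter_head: cutter head clamped on the arbor above the disc, turning with it: 94 mm in diameter, two knives reaching out to 52 mm from the axis, from 80 to 114 mm above the bench, with a hexagon nut and arbor end above it up to 133 mm. Sharp: not to be touched. Origin on the arbor axis at the head's underside.
- lock_bar: flat steel bar, 17 x 12 mm, 62 to 74 mm above the bench, sliding along the stand's x in the guide block; axes parallel to the stand's. Pushed home towards the arbor (-x); drag about 3 N, more while its nose centres the disc; stays where left. Starts 28 to 36 mm short of home. With the slot not facing it, its nose meets the disc's rim and it cannot go home. Origin under the bar, inside its length.
- push_plate (a point): centre of the outer face of the bar's end plate, 68 mm above the bench. The upright plate is 8 mm thick, 44 mm wide and 40 mm tall, from 50 to 90 mm above the bench. Fully home, the plate rests against the guide block and this point lies 176 mm from the arbor axis; fully drawn back, 212 mm
- bar_nose (a point): centre of the tip of the bar's nose, 68 mm above the bench, 112 mm from the arbor axis when drawn back, 76 mm when home
- hex_key: loose L-shaped hex key, 98 x 34 mm, 8 mm thick, on the stand's base plate beside the guide block; origin under the middle of its long arm
- hammer: loose hammer, 280 mm long, lying on the bench beyond the stand; origin under the middle of its length
- chisel: loose chisel, 240 mm long, 25 mm thick, on the bench on the near side of the stand; origin under its middle
- knife_tray: loose steel tray of spare knives and screws, 130 x 85 x 26 mm, on the bench beyond the bar's end; origin under its centre
- spare_head: loose spare cutter head, a ring 90 mm in diameter and 40 mm high, on the bench; origin under its centre
- try_square: loose try square, stock 115 x 24 x 16 mm and a 150 mm steel blade, on the bench beyond the bar's end; origin under the middle of the stock
- moulding: loose offcut of hardwood moulding, 130 x 50 x 30 mm, on the bench; origin under its centre
- paint_tin: loose open green tin, 90 mm in diameter and 95 mm tall, on the bench to the right; origin under its centre

How it is judged:
By the outcome, as a careful person would: the job done as asked, in the order asked, and still so for the second after the job is handed in, with the robot touching nothing.
It also fails if it takes over 58 s, if anything falls off the work surface, if the arm or the gripper's body presses on something with over 40 N, if the wrist force passes 120 N, or if a joint passes its speed limit or range.

## Working session

There is one attempt and no reset: what is moved stays moved. The work goes in short steps, Python scripts to look and compute and a tool call to move; the robot and the scene stay as the last step left them, time stands still between calls to the robot, and variables do not carry over. Pictures are saved under pics/ and viewed, about 8 in all and at most 12, crops included, and the job is handed in when it is done.

Besides the shell and the picture viewer there is one more tool, called after ">>>" as name(argument=value, ...) on one line, values as JSON. drive_tool: Moves the arm, as the interface text tells. Its arguments: {"type":"object","properties":{"deltas":{"type":"array","items":{"type":"array","items":{"type":"array","items":{"type":"number"}}}},"grip_force":{"type":"number"}},"required":["deltas"]}

```bash
ls && mkdir -p pics && python3 - <<'E'
from workcell import arm, vision
import cv2
s=arm.sense();print(s, arm.tips_ahead)
for n in("scene","side"):
    c=vision.read_camera(n);cv2.imwrite(f"pics/{n}0.png",c["frame"][:,:,::-1])
    print(n,c["fx"],c["cx"],c["cy"],c["R"],c["t"])
E
```

```text
pics
{'time_s': 0.0, 'joints': array([ 1.24183093,  0.53717742, -0.00446381,  1.538825  ,  0.00263068,
        1.0672791 , -0.07115731]), 'qvel': array([-0.0015935 , -0.00054353,  0.00028341,  0.00171633,  0.00076807,
       -0.00043844, -0.00036927]), 'joint_torque': array([-3.98730981e-04, -5.70980752e+01,  9.90559570e-01, -2.51604849e+01,
       -5.61482634e-02,  1.78618147e-02,  1.63359514e-04]), 'tool_pos': array([ 0.16869161, -0.62716222,  0.26285027]), 'eef_rot': array([ 0.43046801,  0.56172595, -0.42982359,  0.56072535]), 'ft_force': array([ 1.13479528, -0.91343466, -0.42817284]), 'moment': array([0.02634022, 0.0433388 , 0.00068308]), 'opening': 0.08809323679152421} 0.025
scene 358.62772968712966 255.38970841718717 192.66409851347683 [[-0.32574651  0.94544845  0.00405539]
 [ 0.71930228  0.25060887 -0.64791931]
 [-0.61359062 -0.2081404  -0.76169819]] [ 0.29607305 -0.33788879  1.45092381]
side 443.8399028990763 252.5525050514824 187.4125057018507 [[-0.74241342 -0.66964799 -0.01984619]
 [-0.38684526  0.45269034 -0.80338173]
 [ 0.54696714 -0.58876398 -0.59513354]] [0.33349163 0.36405502 0.94705108]
```

```bash
python3 -c "
import cv2
for n in('scene','side'):
    cv2.imwrite(f'pics/{n}0b.png',cv2.resize(cv2.imread(f'pics/{n}0.png'),(800,600),interpolation=cv2.INTER_CUBIC))"
```

```text
(no output)
```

View pics/scene0b.png

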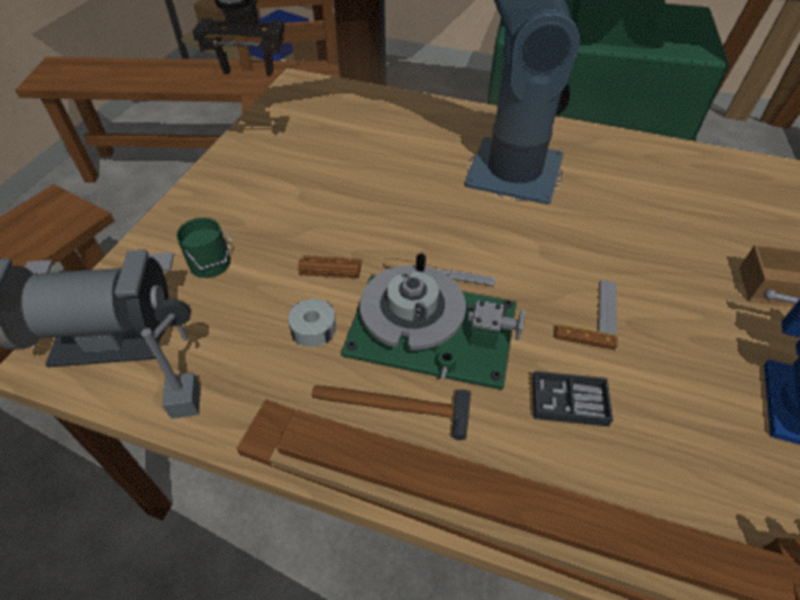

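View pics/side0b.png

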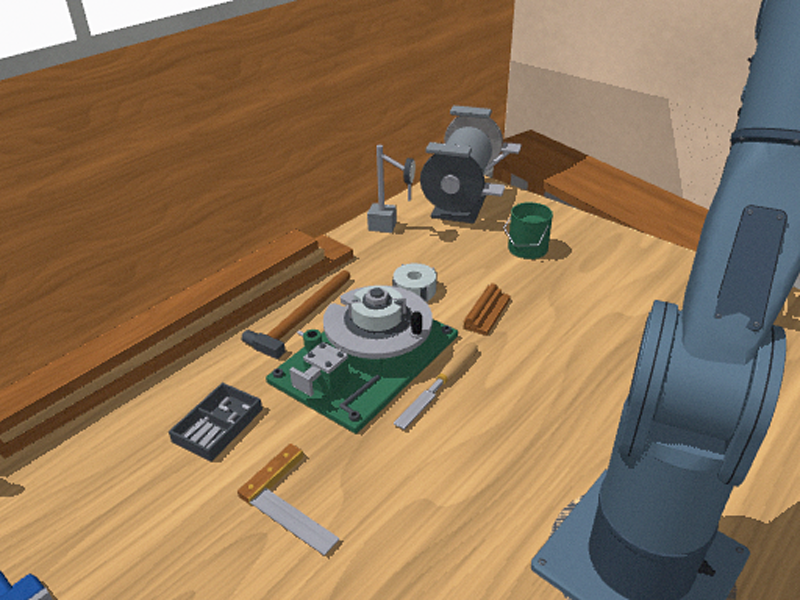

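The scene view shows the disc centred near (413,305) of the 800-wide picture, the handle top at (420,257) on the robot's side, the slot at (405,343) facing away, and the end plate at (521,322). The disc has to turn about 90°. I'll measure next.

```bash
cat > h.py <<'E'
import numpy as np, cv2
from workcell import arm, vision
def ray(c,uv,z):
    uv=np.atleast_2d(uv).astype(float)
    d=np.c_[(uv[:,0]-c["cx"])/c["fx"],(uv[:,1]-c["cy"])/c["fy"],np.ones(len(uv))]@np.array(c["R"])
    o=-np.array(c["R"]).T@np.array(c["t"])
    return o+d*((z-o[2])/d[:,2])[:,None]
def proj(c,X):
    p=np.atleast_2d(X)@np.array(c["R"]).T+c["t"]
    return np.c_[c["fx"]*p[:,0]/p[:,2]+c["cx"],c["fy"]*p[:,1]/p[:,2]+c["cy"]]
E
python3 - <<'E'
from h import *
import pickle
cs={n:vision.read_camera(n) for n in("scene","side")}
pickle.dump(cs,open("cs0.pkl","wb"))
a=cv2.resize(cs["scene"]["frame"][155:255,212:346],None,fx=5.9,fy=5.9,interpolation=cv2.INTER_CUBIC)
cv2.imwrite("pics/zs.png",a[:,:,::-1])
a=cv2.resize(cs["side"]["frame"][175:280,165:305],None,fx=5.7,fy=5.7,interpolation=cv2.INTER_CUBIC)
cv2.imwrite("pics/zd.png",a[:,:,::-1])
# green base mask
c=cs["scene"];hsv=cv2.cvtColor(c["frame"],cv2.COLOR_RGB2HSV)
m=cv2.inRange(hsv,(60,80,20),(95,255,200));n,l,st,ce=cv2.connectedComponentsWithStats(m)
for i in range(1,n):
    if st[i,4]>60:print(st[i],ce[i])
E
```

```text
[ 358    0  108   89 7431] [411.91750774  41.45606244]
[313  13  11  53 273] [318.67765568  39.63369963]
[114 140  30  30 655] [129.25038168 153.78931298]
[118 162  29  15 126] [132.21428571 171.86507937]
[297 188  26   8  92] [306.84782609 191.26086957]
[ 219  199  108   50 2296] [281.47343206 225.95644599]
```

View pics/zs.png

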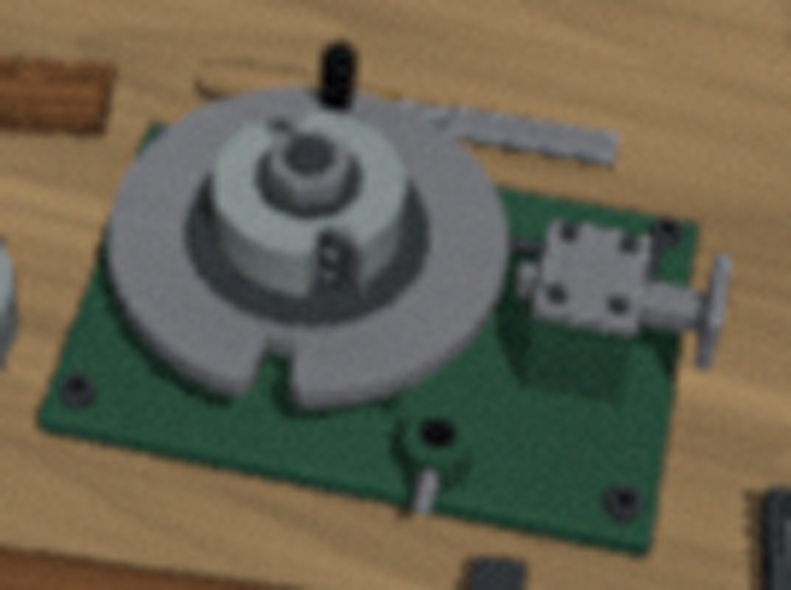

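View pics/zd.png

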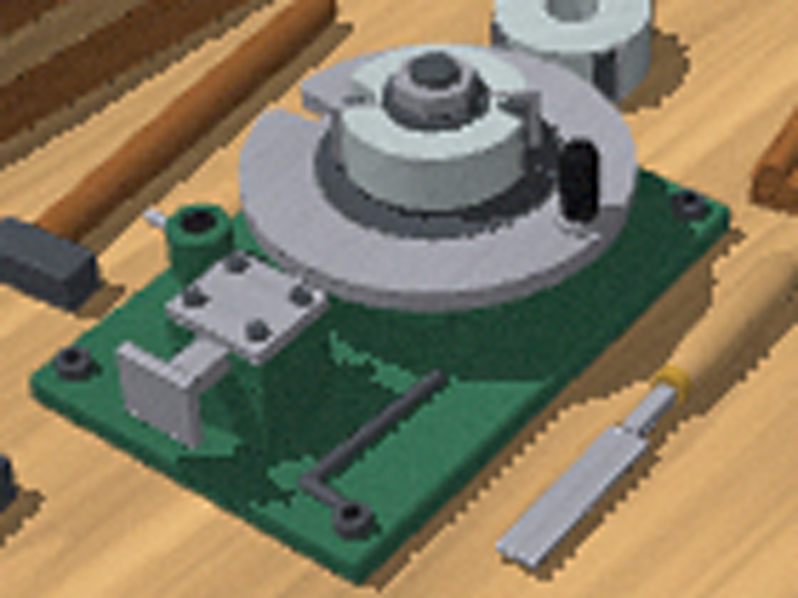

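The stand's x points to world +Y and its y towards the robot, with the boss on the far side. In the crops the handle top is at (339,50) scene and (580,148) side, and the slot mouth is at about (267,385) scene. I'll convert these to positions.

```bash
python3 - <<'E'
from h import *
import pickle
from scipy.optimize import least_squares
cs=pickle.load(open("cs0.pkl","rb"));S,D=cs["scene"],cs["side"]
s=lambda p:np.array(p,float)/5.9-0.5+.5/5.9+[212,155]
d=lambda p:np.array(p,float)/5.7-.5+.5/5.7+[165,175]
B=ray(S,s([(40,418),(645,543),(697,222),(150,122)]),.018);print("base S\n",B.round(4))
B2=ray(D,d([(33,382),(360,575),(729,207)]),.018);print("base D\n",B2.round(4))
def circ(P):
    r=least_squares(lambda q:np.hypot(*(P-q[:2]).T)-q[2],[.65,0,.1]);return r.x.round(4),np.abs(r.fun).max().round(4)
rs=s([(108,232),(130,170),(200,112),(260,92),(450,130),(495,190),(508,232),(490,290),(440,345),(300,388),(240,378),(150,320)])
rd=d([(240,165),(262,228),(310,268),(370,290),(440,298),(520,283),(590,248),(637,165),(600,100),(560,75),(280,112)])
print("disc",circ(ray(S,rs,.074)[:,:2]),circ(ray(D,rd,.074)[:,:2]))
print("handle",ray(S,s([(339,50)]),.119),ray(D,d([(580,148)]),.119))
print("slot",ray(S,s([(243,385),(295,390)]),.074), ray(D,d([(325,117),(295,113),(260,118)]),.074))
# plate: side outer-face corners: top-left, top-right, bottom-right, bottom-left
print("plate D top",ray(D,d([(120,345),(187,386)]),.09),"bot",ray(D,d([(188,443),(122,398)]),.05))
print("plate S top",ray(S,s([(724,258),(711,312)]),.09))
print("block S top",ray(S,s([(553,222),(650,234),(637,330),(540,310)]),.084))
E
```

```text
base S
 [[ 0.6869 -0.1918  0.018 ]
 [ 0.6592  0.1091  0.018 ]
 [ 0.4517  0.0925  0.018 ]
 [ 0.4798 -0.2123  0.018 ]]
base D
 [[ 0.651   0.1145  0.018 ]
 [ 0.4442  0.0986  0.018 ]
 [ 0.4777 -0.2096  0.018 ]]
disc (array([ 0.5698, -0.0906,  0.0987]), np.float64(0.0022)) (array([ 0.566 , -0.0858,  0.0974]), np.float64(0.0029))
handle [[ 0.48826732 -0.10187504  0.119     ]] [[ 0.48558049 -0.09955664  0.119     ]]
slot [[ 0.67290585 -0.08935429  0.074     ]
 [ 0.66759088 -0.06521698  0.074     ]] [[ 0.63879359 -0.07724802  0.074     ]
 [ 0.65295244 -0.06956942  0.074     ]
 [ 0.66360309 -0.05489775  0.074     ]]
plate D top [[0.57346658 0.11595857 0.09      ]
 [0.53075118 0.11413772 0.09      ]] bot [[0.53691284 0.1129856  0.05      ]
 [0.58178703 0.11327868 0.05      ]]
plate S top [[0.53482785 0.11070063 0.09      ]
 [0.56999212 0.11121017 0.09      ]]
block S top [[0.53457542 0.02579373 0.084     ]
 [0.52636765 0.07310949 0.084     ]
 [0.58743496 0.07997362 0.084     ]
 [0.59086638 0.03326186 0.084     ]]
```

```bash
cat >> h.py <<'E'
from scipy.spatial.transform import Rotation as Ro
C=np.array([.569,-.0885]); A=np.radians(95.1)
ex=np.array([np.cos(A),np.sin(A)]); ey=np.array([-ex[1],ex[0]])
W=lambda x,y:C+x*ex+y*ey          # stand -> world (xy)
ST=lambda p:np.array([(np.asarray(p)[:2]-C)@ex,(np.asarray(p)[:2]-C)@ey])
def plan(target,yawdir):
    """tool-frame shift (25 mm units) to world target, and turn about tool x so z is along yawdir (mod 180)"""
    s=arm.sense();R=Ro.from_quat(s["eef_rot"]).as_matrix();p=s["tool_pos"]
    v=R.T@np.r_[yawdir,0];a=np.arctan2(-v[1],v[2]);a=(a+np.pi/2)%np.pi-np.pi/2
    print("pos",p.round(4),"stand",ST(p).round(4),"F",s["ft_force"].round(1),"open",round(s["opening"],4),"t",s["time_s"])
    print("axes x,y,z (cols)\n",R.round(3));print("shift units",(R.T@(np.r_[target]-p)/.025).round(2),"turn x",a.round(3))
E
python3 - <<'E'
from h import *
h=ST(np.array([.487,-.1007])); th=np.arctan2(h[1],h[0]);print(h,np.degrees(th))
# finger centre at r .09, lag tangentially 35 mm (clockwise side)
p=.09*np.array([np.cos(th),np.sin(th)])+.035*np.array([np.sin(th),-np.cos(th)])
print(p,W(*p)); plan(np.r_[W(*p),.117],ey)
E
```

```text
[-0.00486237  0.08275988] 93.36241805855121
[0.02966111 0.09189787] [ 0.47482924 -0.06712552]
pos [ 0.1688 -0.6274  0.2632] stand [-0.5011  0.4466] F [-0.2 -0.3  0.1] open 0.0878 t 0.2
axes x,y,z (cols)
 [[-0.     0.966  0.26 ]
 [ 0.001  0.26  -0.966]
 [-1.    -0.    -0.001]]
shift units [  5.87  17.65 -18.45] turn x -1.397
```

>>> drive_tool(deltas=[[[0,0.9,-0.95,0,0,0,-1],[0,0.9,-0.95,0,0,0,-1],[0,0.9,-0.95,0,0,0,-1],[0,0.9,-0.95,0,0,0,-1],[0,0.9,-0.95,0,0,0,-1],[0,0.9,-0.95,0,0,0,-1],[0,0.9,-0.95,0,0,0,-1],[0,0.9,-0.95,0,0,0,-1],[0,0.9,-0.95,0,0,0,-1],[0,0.9,-0.95,0,0,0,-1]]])

```text
time_s: 1.2
tool_pos: [0.3248, -0.3386, 0.2638]
eef_rot: [0.43, 0.561, -0.43, 0.561]
ft_force: [0.8, -0.2, -0.4]
opening: 0.0099
```

>>> drive_tool(deltas=[[[0,0.9,-0.95,0,0,0,-1],[0,0.9,-0.95,0,0,0,-1],[0,0.9,-0.95,0,0,0,-1],[0,0.9,-0.95,0,0,0,-1],[0,0.9,-0.95,0,0,0,-1],[0,0.9,-0.95,0,0,0,-1],[0,0.9,-0.95,0,0,0,-1],[0,0.9,-0.95,0,0,0,-1],[0,0.9,-0.9,0,0,0,-1],[0,0,0,0,0,0,-1]]])

```text
time_s: 2.2
tool_pos: [0.4666, -0.0778, 0.264]
eef_rot: [0.429, 0.563, -0.427, 0.563]
ft_force: [-0.7, -0.1, -0.0]
opening: 0.0001
```

>>> drive_tool(deltas=[[[0,0,0,-0.14,0,0,-1],[0,0,0,-0.14,0,0,-1],[0,0,0,-0.14,0,0,-1],[0,0,0,-0.14,0,0,-1],[0,0,0,-0.14,0,0,-1],[0,0,0,-0.14,0,0,-1],[0,0,0,-0.14,0,0,-1],[0,0,0,-0.14,0,0,-1],[0,0,0,-0.14,0,0,-1],[0,0,0,-0.14,0,0,-1]]])

```text
time_s: 3.2
tool_pos: [0.4642, -0.083, 0.2636]
eef_rot: [-0.034, 0.706, 0.034, 0.706]
ft_force: [-0.8, 0.4, 0.6]
opening: 0.0002
```

```bash
python3 - <<'E'
from h import *
plan(np.r_[W(.0297,.0919),.117],ey); print(arm.sense()["joints"].round(2))
E
```

```text
pos [ 0.4642 -0.083   0.2636] stand [0.0148 0.1038] F [-0.8  0.4  0.6] open 0.0002 t 3.2
axes x,y,z (cols)
 [[-0.001 -0.097  0.995]
 [-0.001  0.995  0.097]
 [-1.    -0.    -0.001]]
shift units [5.86 0.6  0.49] turn x 0.008
[ 0.57  0.28 -0.57  1.97  0.19  0.94  0.  ]
```

>>> drive_tool(deltas=[[[0,0.6,0.5,0,0,0,-1],[0,0,0,0,0,0,-1],[0.98,0,0,0,0,0,-1],[0.98,0,0,0,0,0,-1],[0.98,0,0,0,0,0,-1],[0.98,0,0,0,0,0,-1],[0.98,0,0,0,0,0,-1],[0.96,0,0,0,0,0,-1],[0,0,0,0,0,0,-1]]])

```text
time_s: 4.1
tool_pos: [0.4733, -0.0669, 0.1149]
eef_rot: [-0.032, 0.708, 0.032, 0.704]
ft_force: [1.0, 0.3, 0.6]
opening: 0.0004
```

```bash
python3 - <<'E'
from h import *
plan(np.r_[W(.0297,.0919),.117],ey)
a=[]
for n in("side","wrist"):
    c=vision.read_camera(n)["frame"]
    a.append(cv2.resize(c[150:300,150:350] if n=="side" else c,(400,300)))
cv2.imwrite("pics/pre.png",np.hstack(a)[:,:,::-1])
E
```

```text
pos [ 0.4733 -0.0669  0.1149] stand [0.03   0.0934] F [1.  0.3 0.6] open 0.0004 t 4.1
axes x,y,z (cols)
 [[-0.006 -0.091  0.996]
 [-0.     0.996  0.091]
 [-1.     0.    -0.006]]
shift units [-0.08 -0.01  0.06] turn x 0.002
```

View pics/pre.png

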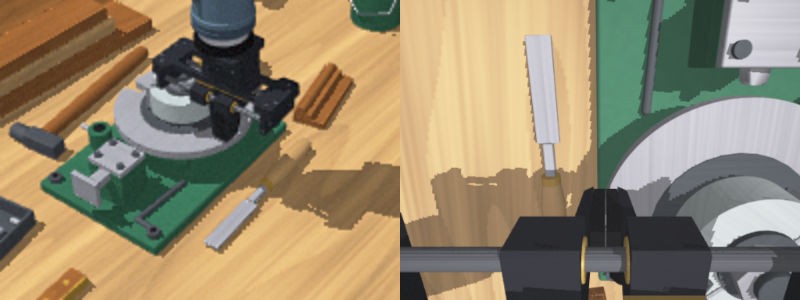

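The fingers stand beside the handle, clear of the disc and head. Next I push the handle round on an arc.

>>> drive_tool(deltas=[[[0,-0.3,0.03,-0.03,0,0,-1],[0,-0.3,0.03,-0.03,0,0,-1],[0,-0.364,-0.06,-0.1,0,0,-1],[0,-0.364,-0.06,-0.1,0,0,-1],[0,-0.364,-0.06,-0.1,0,0,-1],[0,0,0,0,0,0,-1]]])

```text
time_s: 4.8
tool_pos: [0.482, -0.1098, 0.1186]
eef_rot: [-0.159, 0.689, 0.158, 0.69]
ft_force: [0.5, 0.8, -0.0]
opening: 0.0003
```

```bash
python3 - <<'E'
from h import *
plan(np.r_[W(.0297,.0919),.117],ey)
s=arm.sense();p=ST(s["tool_pos"]);z=Ro.from_quat(s["eef_rot"]).as_matrix()[:2,2];er=-np.array([z@ex,z@ey]);et=np.array([-er[1],er[0]])
print("theta",np.degrees(np.arctan2(er[1],er[0])),"r,t",p@er,p@et)
E
```

```text
pos [ 0.482  -0.1098  0.1186] stand [-0.0135  0.0885] F [ 0.5  0.8 -0. ] open 0.0003 t 4.8
axes x,y,z (cols)
 [[ 0.002 -0.436  0.9  ]
 [-0.001  0.9    0.436]
 [-1.    -0.002  0.001]]
shift units [0.06 1.66 0.48] turn x 0.362
theta 110.73001495299087 r,t 0.0875620007279375 -0.018737525776905295
```

>>> drive_tool(deltas=[[[0,-0.36,-0.05,-0.1,0,0,-1],[0,-0.36,-0.05,-0.1,0,0,-1],[0,-0.36,-0.05,-0.1,0,0,-1],[0,-0.36,-0.05,-0.1,0,0,-1],[0,-0.36,-0.05,-0.1,0,0,-1],[0,-0.36,-0.05,-0.1,0,0,-1],[0,-0.36,-0.05,-0.1,0,0,-1],[0,-0.36,-0.05,-0.1,0,0,-1],[0,-0.36,-0.05,-0.1,0,0,-1],[0,0,0,0,0,0,-1]]])

```text
time_s: 5.8
tool_pos: [0.5337, -0.1691, 0.1178]
eef_rot: [-0.442, 0.552, 0.441, 0.552]
ft_force: [0.3, 0.3, -0.2]
opening: 0.0003
```

```bash
cat >> h.py <<'E'
def arc():
    s=arm.sense();p=ST(s["tool_pos"]);z=Ro.from_quat(s["eef_rot"]).as_matrix()[:2,2];er=-np.array([z@ex,z@ey]);et=np.array([-er[1],er[0]])
    print("theta",np.degrees(np.arctan2(er[1],er[0])),"r,t",p@er,p@et,"z",s["tool_pos"][2],"F",s["ft_force"].round(1),"t",s["time_s"])
E
python3 - <<'E'
from h import *
arc()
c=vision.read_camera("scene")
a=cv2.resize(c["frame"][155:255,212:346],None,fx=5.9,fy=5.9,interpolation=cv2.INTER_CUBIC)
cv2.imwrite("pics/zs2.png",a[:,:,::-1])
E
```

```text
theta 162.18374429576306 r,t 0.08634912406592023 -0.016658184518295413 z 0.11783511374106866 F [ 0.3  0.3 -0.2] t 5.8
```

View pics/zs2.png

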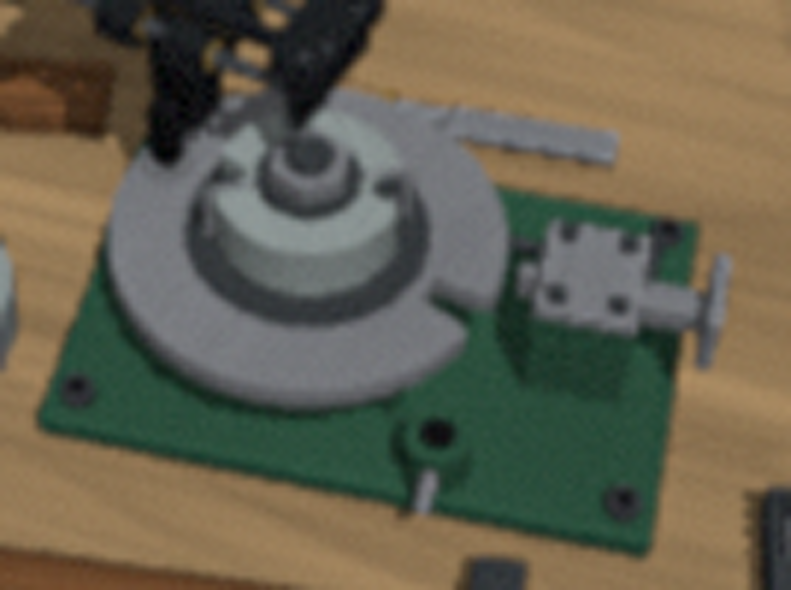

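The disc turned with the handle. The slot mouth is now between about (495,303) and (466,335) in the crop, short of the bar line.

```bash
python3 - <<'E'
from h import *
c=vision.read_camera("scene")
s=lambda p:np.array(p,float)/5.9-0.5+.5/5.9+[212,155]
for P in [(497,300),(466,333),(480,318)]:
    q=ST(ray(c,s([P]),.074)[0]);print(q,np.hypot(*q),np.degrees(np.arctan2(q[1],q[0])))
for P in [(535,277)]:
    q=ST(ray(c,s([P]),.070)[0]);print("nose?",q)
# block top corners and plate mid -> bar line
for P in [(595,276)]: print("block mid",ST(ray(c,s([P]),.084)[0]))
E
```

```text
[ 0.09776227 -0.02354689] 0.10055803288209034 -13.542239758889021
[ 0.08668669 -0.04724538] 0.09872541598517622 -28.590960684900182
[ 0.09164289 -0.0365597 ] 0.0986662631844376 -21.74886083731685
nose? [ 0.11339022 -0.00138393]
block mid [ 0.14205647 -0.00521373]
```

>>> drive_tool(deltas=[[[0,-0.34,-0.05,-0.09,0,0,-1],[0,-0.34,-0.05,-0.09,0,0,-1],[0,-0.34,-0.05,-0.09,0,0,-1],[0,0,0,0,0,0,-1],[0,0,0,0,0,0,-1]]])

```text
time_s: 6.4
tool_pos: [0.558, -0.1743, 0.1175]
eef_rot: [0.512, -0.488, -0.512, -0.488]
ft_force: [0.5, 0.4, -0.5]
opening: 0.0005
```

```bash
python3 - <<'E'
from h import *
arc()
c=vision.read_camera("scene")
a=cv2.resize(c["frame"][165:235,260:353],None,fx=8.5,fy=8.5,interpolation=cv2.INTER_CUBIC)
cv2.imwrite("pics/zs3.png",a[:,:,::-1])
E
```

```text
theta 177.64026560732447 r,t 0.08515088499140004 -0.01512286899600608 z 0.11753950377623075 F [ 0.5  0.4 -0.5] t 6.4
```

View pics/zs3.png

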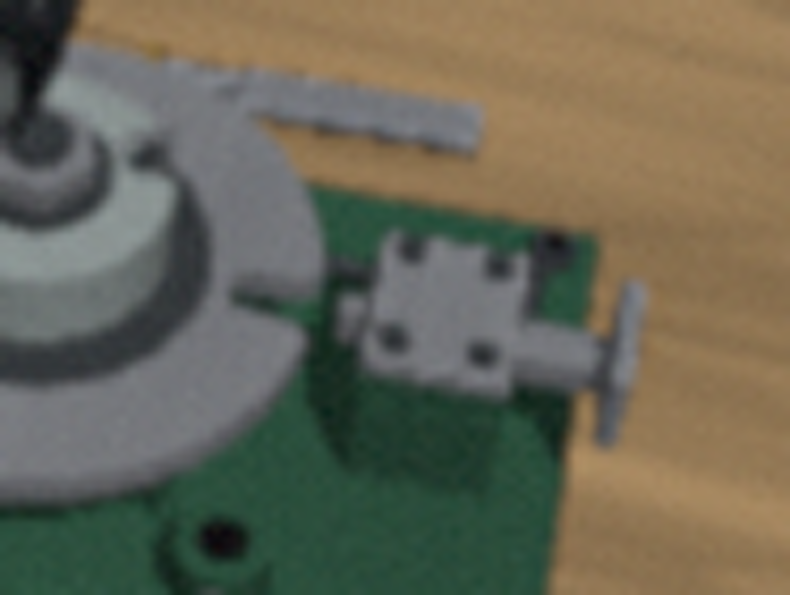

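The slot mouth is now between about (322,287) and (306,336) in this crop, nearly on the bar, whose nose is at (352,318). I'll compute what is left.

```bash
python3 - <<'E'
from h import *
c=vision.read_camera("scene")
s=lambda p:np.array(p,float)/8.5-0.5+.5/8.5+[260,165]
for P in [(322,280),(306,332),(315,307)]:
    q=ST(ray(c,s([P]),.074)[0]);print(q.round(4),np.hypot(*q),np.degrees(np.arctan2(q[1],q[0])))
for n,P,z in [("block",(390,228),.084),("block",(530,258),.084),("block",(510,395),.084),("block",(362,370),.084),("nose far/near edges top",(340,293),.074),("",(338,333),.074),("bar behind",(560,325),.074),("",(560,372),.074),("plate",(632,285),.09),("",(606,440),.05)]:
    print(n,ST(ray(c,s([P]),z)[0]).round(4))
E
```

```text
[0.0973 0.007 ] 0.09759310703639175 4.088230537684094
[ 0.0959 -0.0171] 0.09740307551283871 -10.119985056493771
[ 0.097  -0.0055] 0.09717507889878049 -3.2551841013555576
block [0.1168 0.0274]
block [0.1655 0.0257]
block [ 0.1664 -0.0351]
block [ 0.1172 -0.0367]
nose far/near edges top [0.1043 0.0027]
 [ 0.1065 -0.0149]
bar behind [0.1795 0.007 ]
 [ 0.1819 -0.0133]
plate [0.2003 0.0169]
 [ 0.202  -0.0193]
```

The slot's centre line is within about 1–2 mm of the bar line, measured relative to the block, nose and bar in the same view (tolerance 8 mm). I'll back off, rise and go to the plate.

>>> drive_tool(deltas=[[[0,0.5,-0.1,0,0,0,-1],[0,0.5,-0.1,0,0,0,-1],[-0.95,0,0,0,0,0,-1],[-0.95,0,0,0,0,0,-1],[-0.95,0,0,0,0,0,-1],[-0.95,0,0,0,0,0,-1],[-0.5,0,0,0,0,0,-1],[0,0,0,0,0,0,-1]]])

```text
time_s: 7.3
tool_pos: [0.5332, -0.1818, 0.2259]
eef_rot: [0.513, -0.487, -0.512, -0.487]
ft_force: [0.2, 0.0, -0.9]
opening: 0.0005
```

>>> drive_tool(deltas=[[[0,0,0,0.15,0,0,-1],[0,0,0,0.15,0,0,-1],[0,0,0,0.15,0,0,-1],[0,0,0,0.15,0,0,-1],[0,0,0,0.15,0,0,-1],[0,0,0,0.15,0,0,-1],[0,0,0,0.15,0,0,-1],[0,0,0,0.15,0,0,-1],[0,0,0,0.15,0,0,-1],[0,0,0,0.15,0,0,-1]]])

```text
time_s: 8.3
tool_pos: [0.5319, -0.1814, 0.2231]
eef_rot: [-0.041, 0.707, 0.041, 0.705]
ft_force: [-0.2, -0.2, -0.7]
opening: 0.0004
```

```bash
python3 - <<'E'
from h import *
plan(np.r_[W(.245,-.001),.080],ey)
E
```

```text
pos [ 0.5319 -0.1814  0.2231] stand [-0.0892  0.0452] F [-0.2 -0.2 -0.7] open 0.0004 t 8.3
axes x,y,z (cols)
 [[-0.003 -0.115  0.993]
 [ 0.     0.993  0.115]
 [-1.     0.001 -0.003]]
shift units [ 5.72 13.31  2.21] turn x 0.026
```

>>> drive_tool(deltas=[[[0,0.95,0.16,0,0,0,-1],[0,0.95,0.16,0,0,0,-1],[0,0.95,0.16,0,0,0,-1],[0,0.95,0.16,0,0,0,-1],[0,0.95,0.16,0,0,0,-1],[0,0.95,0.16,0,0,0,-1],[0,0.95,0.16,0,0,0,-1],[0,0.95,0.16,0,0,0,-1],[0,0.95,0.16,0,0,0,-1],[0,0.95,0.16,0,0,0,-1]]])

```text
time_s: 9.3
tool_pos: [0.5429, 0.0597, 0.2232]
eef_rot: [-0.043, 0.707, 0.043, 0.705]
ft_force: [-0.1, 0.3, -0.4]
opening: 0.0004
```

>>> drive_tool(deltas=[[[0,0.95,0.16,0.026,0,0,-1],[0,0.95,0.16,0,0,0,-1],[0,0.95,0.16,0,0,0,-1],[0,0.95,0.16,0,0,0,-1],[0,0,0,0,0,0,-1],[0,0,0,0,0,0,-1]]])

```text
time_s: 9.9
tool_pos: [0.5494, 0.1549, 0.2234]
eef_rot: [-0.035, 0.707, 0.034, 0.706]
ft_force: [-1.2, 0.1, 0.7]
opening: 0.0007
```

```bash
python3 - <<'E'
from h import *
plan(np.r_[W(.245,-.001),.080],ey)
E
```

```text
pos [0.5494 0.1549 0.2234] stand [ 0.2442 -0.0021] F [-1.2  0.1  0.7] open 0.0007 t 9.9
axes x,y,z (cols)
 [[-0.002 -0.096  0.995]
 [-0.001  0.995  0.096]
 [-1.    -0.001 -0.002]]
shift units [ 5.74  0.04 -0.03] turn x 0.007
```

>>> drive_tool(deltas=[[[0.96,0,0,0,0,0,-1],[0.96,0,0,0,0,0,-1],[0.96,0,0,0,0,0,-1],[0.96,0,0,0,0,0,-1],[0.96,0,0,0,0,0,-1],[0.94,0,0,0,0,0,-1],[0,0,0,0,0,0,-1]]])

```text
time_s: 10.6
tool_pos: [0.5479, 0.1525, 0.0779]
eef_rot: [-0.034, 0.709, 0.032, 0.704]
ft_force: [-0.9, -0.2, -0.3]
opening: 0.0003
```

>>> drive_tool(deltas=[[[0,-0.3,0,0,0,0,-1],[0,-0.3,0,0,0,0,-1],[0,-0.3,0,0,0,0,-1],[0,-0.3,0,0,0,0,-1],[0,-0.2,0,0,0,0,-1],[0,-0.2,0,0,0,0,-1],[0,0,0,0,0,0,-1]]])

```text
time_s: 11.3
tool_pos: [0.5544, 0.1152, 0.0815]
eef_rot: [-0.034, 0.706, 0.034, 0.707]
ft_force: [0.7, 1.3, 0.7]
opening: 0.0006
```

>>> drive_tool(deltas=[[[0,-0.2,0,0,0,0,-1],[0,-0.2,0,0,0,0,-1],[0,0,0,0,0,0,-1]]])

```text
time_s: 11.6
tool_pos: [0.5551, 0.1047, 0.0811]
eef_rot: [-0.034, 0.706, 0.033, 0.706]
ft_force: [0.4, -0.1, 0.1]
opening: 0.0005
```

```bash
python3 - <<'E'
from h import *
plan(np.r_[W(.185,-.001),.080],ey)
c=vision.read_camera("scene")
a=cv2.resize(c["frame"][165:235,260:353],None,fx=8.5,fy=8.5,interpolation=cv2.INTER_CUBIC)
cv2.imwrite("pics/zs4.png",a[:,:,::-1])
E
```

```text
pos [0.5551 0.1047 0.0811] stand [ 0.1937 -0.0033] F [ 0.4 -0.1  0.1] open 0.0005 t 11.6
axes x,y,z (cols)
 [[-0.    -0.095  0.995]
 [-0.001  0.995  0.095]
 [-1.    -0.001 -0.   ]]
shift units [ 0.04 -0.35 -0.09] turn x 0.006
```

View pics/zs4.png

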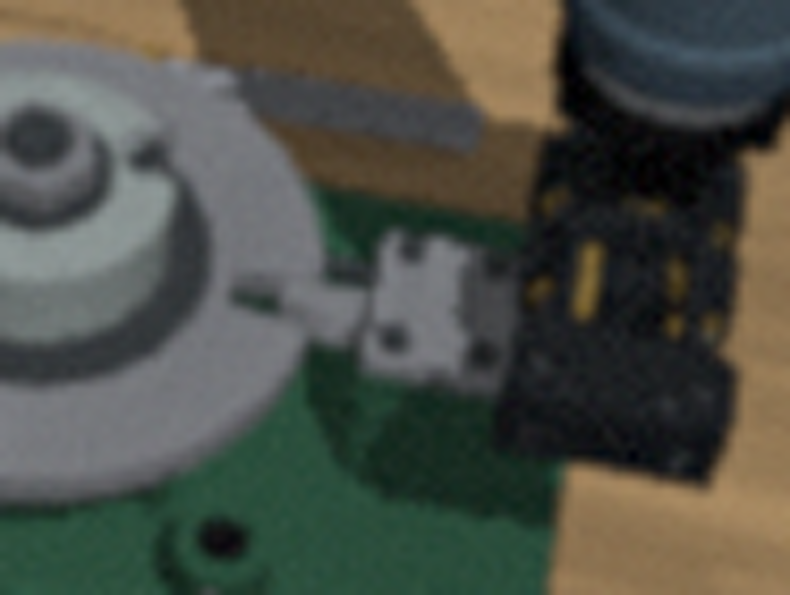

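The nose has entered the slot (tip at about (285,293), slot floor at about (235,290)). I'll push on in small steps until the force rises.

>>> drive_tool(deltas=[[[0,-0.15,0,0,0,0,-1],[0,-0.15,0,0,0,0,-1],[0,-0.1,0,0,0,0,-1],[0,-0.1,0,0,0,0,-1],[0,0,0,0,0,0,-1]]])

```text
time_s: 12.15
tool_pos: [0.5558, 0.0943, 0.0811]
eef_rot: [-0.033, 0.706, 0.035, 0.706]
ft_force: [0.2, 5.4, -2.7]
opening: 0.0006
```

>>> drive_tool(deltas=[[[0,-0.08,0,0,0,0,-1],[0,-0.08,0,0,0,0,-1],[0,0,0,0,0,0,-1]]])

```text
time_s: 12.45
tool_pos: [0.5557, 0.0942, 0.0812]
eef_rot: [-0.033, 0.706, 0.037, 0.706]
ft_force: [-0.7, 13.5, -4.3]
opening: 0.0004
```

```bash
python3 - <<'E'
from h import *
plan(np.r_[W(.185,-.001),.080],ey)
E
```

```text
pos [0.5557 0.0942 0.0812] stand [ 0.1831 -0.003 ] F [-0.7 13.5 -4.3] open 0.0004 t 12.45
axes x,y,z (cols)
 [[ 0.    -0.099  0.995]
 [ 0.007  0.995  0.099]
 [-1.     0.007  0.001]]
shift units [ 0.05  0.08 -0.08] turn x 0.01
```

>>> drive_tool(deltas=[[[0,-0.1,0,0,0,0,-1],[0,-0.1,0,0,0,0,-1],[0,0,0,0,0,0,-1]]])

```text
time_s: 12.75
tool_pos: [0.5557, 0.094, 0.0813]
eef_rot: [-0.031, 0.706, 0.041, 0.707]
ft_force: [-1.7, 24.3, -6.7]
opening: 0.0005
```

>>> drive_tool(deltas=[[[0,0.6,0,0,0,0,-1],[0,0.9,0,0,0,0,-1],[0,0.9,0,0,0,0,-1],[-0.95,0.5,0,0,0,0,-1],[-0.95,0.5,0,0,0,0,-1],[-0.95,0.5,0,0,0,0,-1],[-0.95,0.5,0,0,0,0,-1],[-0.95,0,0,0,0,0,-1],[0,0,0,0,0,0,-1]]])

```text
time_s: 13.65
tool_pos: [0.5482, 0.1939, 0.2029]
eef_rot: [-0.034, 0.705, 0.034, 0.708]
ft_force: [-0.4, 0.6, 0.3]
opening: 0.0001
```

```bash
python3 - <<'E'
from h import *
s=arm.sense();print(s["tool_pos"],s["ft_force"],s["time_s"])
c=vision.read_camera("scene");d=vision.read_camera("side")
a=cv2.resize(c["frame"][165:235,230:353],(700,398),interpolation=cv2.INTER_CUBIC)
b=cv2.resize(d["frame"][150:300,130:400],(360,200),interpolation=cv2.INTER_AREA)
im=np.zeros((600,700,3),np.uint8);im[:398]=a;im[400:600,:360]=b
f=cv2.resize(c["frame"],(267,200),interpolation=cv2.INTER_AREA);im[400:600,400:667]=f
cv2.imwrite("pics/end.png",im[:,:,::-1])
E
```

```text
[0.54823836 0.19393306 0.20293683] [-0.41074611  0.56885845  0.31100848] 13.65
```

View pics/end.png

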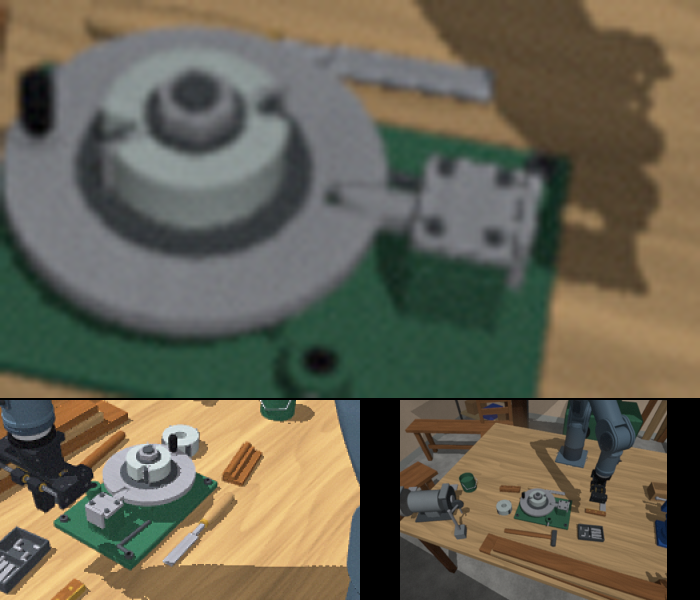

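The plate is flush against the guide block, the nose fills the slot to its floor, and the loose things lie where they were.

```bash
python3 -c "
from workcell import finish_job
print(finish_job())"
```

```text
the job is handed in; nothing more can be done
None
```

The arbor is locked: the lock bar is fully home in the disc's slot, with its end plate resting against the guide block. I handed the job in at about 14 s of the 58 s allowed.

- **Turning the disc:** I pushed the handle round about 85° with the outside of the closed fingers. The slot centre then lay 1–2 mm off the bar line, against the 8 mm allowed.
- **Pushing the bar:** I pushed the end plate until it stopped. The force then rose from 5 N to 24 N while the tool moved less than 0.5 mm, so the plate had met a hard stop.
- **Last checks:** The final pictures show the plate flush on the block and the nose at the slot's floor. The gripper was about 100 mm clear, reading about 0.8 N, within sensor noise.
- **Head and loose parts:** I kept the fingers clear of the cutter head, and no force suggested a touch. The loose tools and parts look unmoved, but I judged that by eye and did not measure it.
- **Disagreement:** The tool stopped with its centre 183 mm from the arbor axis, where I expected 185 mm. That is within the camera and axis-fit error; the two views' disc-centre fits differed by 4–5 mm.

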